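Wind a soap loaf out of its mould until it comes free

TASK

Turn the red-knobbed crank of the unmoulder clockwise to wind the soap loaf out of its mould; you will feel it run light, then stiff, and then the resistance suddenly drops as the loaf comes free: stop there, before the loaf jams against the stop a little further on. Keep your fingers off the soap until it is free, then lift it, with the board it sits on, and set it down gently and upright in the middle of the wooden curing rack and let go. Leave the jar, the bottle and the dish where they stand.

Things in the scene. Friction and masses are not known exactly. Their poses are not given: they have to be found in the camera images.
- unmoulder: Fixed hand-cranked soap unmoulder, 110 mm wide (its x), 510 mm long (y from -305 to +205 mm), origin at its underside. Grey gearbox at y -340 to -140 mm, top 92 mm above the table, carries the crank. A pusher comes out of it, crosses a gap of 5 to 30 mm, then pushes the loaf's tail along +y.
- mould_mouth (a point): Point on the white bed (20 mm above the table) where the mould ends. Behind it (-y) for 145 mm stand two plywood walls, 20 mm thick, 64 mm apart, tops 75 mm above the table, hiding spring cheeks that grip the loaf's sides. Ahead of it the loaf stands in the open between low rails 64 mm apart, 10 mm thick, tops 26 mm above the table.
- crank (a joint): Crank angle, rad, growing clockwise seen from above; 0: knob towards the unmoulder's +x; starts at 0 to 1.2. A turn moves the pusher 40 mm. The loaf comes free after 1.4 to 3.1 turns, at an unseen place that differs each time; it is fully clear a tenth of a turn later and its board meets a hard stop 0.4 turn after the drop.
- knob_mid (a point): Point on the axis of the crank's upright red knob (22 mm across, 46 mm tall, spinning freely on its pin), 20 mm below its top; 138 mm above the table, 45 mm from the crank's axis. The crank's arm, 8 mm thick, 16 mm wide, joins its lower end. In motion it needs 1 to 2 N at first, 10 to 18 N while the mould grips the loaf (2 to 8 N when stopped), then 1 to 2 N.
- crank_axis (a point): Fixed point on the crank's upright axis, at the height of knob_mid (138 mm above the table).
- loaf: Loose olive-green soap loaf, 60 mm wide (x), 150 mm long (y), on a grey runner board of the same outline that stays with it; 57 mm high in all with small swirls to 60 mm; 0.4 to 0.65 kg. Origin at the centre of its underside, z up. Starts in the unmoulder, aligned with it, its tail (-y end) inside the walls.
- rack: Fixed wooden slatted curing rack, 190 x 190 mm, top 28 mm above the table; origin at the centre of its underside.
- jar: Loose glass jar with steel lid, 68 mm across, 85 mm tall; origin at the centre of its underside.
- oil: Loose aluminium bottle, 52 mm across, 125 mm tall; origin at the centre of its underside.
- dish: Loose white ceramic bowl, 90 mm across, 40 mm tall; origin at the centre of its underside.
Mind the look-alikes: they are no part of the job. Of the things that look like the loaf, the smallest one is meant.

How it is judged:
On the way:
1. the loaf has been wound out of the grip of the mould and stands free on the unmoulder's bed (contact force between loaf and unmoulder below 20 N and y of loaf in the frame of unmoulder above 0.032 m and z of loaf in the frame of unmoulder between 0.015 and 0.026 m and contact force between the fingers and loaf below 0.5 N), for 0.2 s.
At the end, for the whole second after the job is handed in: The loaf stands upright (within 0.08 rad) and at rest on the curing rack, its middle within 50 mm of the rack's middle along each of the rack's sides, released (x of loaf in the frame of rack between -0.05 and 0.05 m and y of loaf in the frame of rack between -0.05 and 0.05 m and z of loaf in the frame of rack between 0.022 and 0.034 m and angle between loaf's own z axis and vertical below 0.08 rad and linear speed of loaf below 0.02 m/s); the robot touches nothing.
It fails at once if the freed loaf is jammed against its stop by over-cranking, or the mechanism is overloaded (more than 340 N on the loaf) (contact force between loaf and unmoulder above 340 N).
It fails at once if the fingers take hold of the loaf while the mould still grips it (contact force between the fingers and loaf above 2 N and contact force between loaf and unmoulder above 60 N).
It fails at once if the loaf is dropped or slammed onto the rack (more than 60 N) (contact force between loaf and rack above 60 N).
It fails at once if the jar, the bottle or the dish is knocked over or moved by more than 20 mm (distance of any of jar, oil, dish from where it was at the start of the episode above 0.02 m or angle between any of jar, oil, dish's own z axis and vertical above 0.3 rad).
It also fails if it takes over 72 s, if anything falls off the work surface, if the arm or the gripper's body presses on something with over 40 N, if the wrist force passes 120 N, or if a joint passes its speed limit or range.

ROBOT

A 6-joint arm with a two-finger parallel gripper is mounted at the origin on the work surface. World frame = base frame: x ahead of the robot, y to its left, z up, the work surface at z = 0. Lengths are in m, angles in rad, forces in N, time in s.
With the tool pointing down it reaches from about 0.4 to 0.825 m from the base axis. Payload 7 kg.
Tool frame: the origin (TCP) lies at the very end of the fingers, on their centre line; the grasp point (between the pads) lies 19 mm behind it; z points along the fingers, y is the line along which they close (so a half turn about z gives the same grasp; the last joint's range is limited). The gripper opens to 88 mm and grips with 3 to 60 N. Pads are 19 mm wide; open, the fingers measure 130 mm over their backs; the gripper's body (78 mm by 193 mm) begins 47 mm behind the grasp point.
Start: joints at [1.635, 0.359, 0.012, 0, -1.224, -0.288], TCP at [0.15, 0.658, 0.227] pointing down, gripper open.
Joint ranges: [-3.07, 3.07], [-1.43, 2.12], [-1.02, 1.25], [-3.03, 1.67], [-3.05, -0], [-3.03, 3.03]. Speed limits (rad/s): [2.39, 2.39, 3.01, 3.14, 3.14, 3.14].

INTERFACE

Orientations are given as [roll, pitch, yaw] about the fixed x, y, z axes, in that order (R = Rz(yaw) Ry(pitch) Rx(roll)).
In Python, from station import arm, grab_frame gives the robot as it stands.
- The arm moves only by the tool jog_arm, never from a script. Its argument "deltas" is a list that holds one entry, the list of rows, each a list of 4 numbers: the shift along the tool's x, y, z in units of 60 mm (1.0 is 60 mm), then the turn about the tool's z in units of 5 degrees (1.0 is 5 degrees). A call has 1 to 8 rows; each row is the pose to reach, as a shift and turn from the pose commanded when the call began, along the tool's axes at that moment; what a row does not reach only later rows make up. A row lasts 1/8 s, in which the tool goes at most 62.5 mm and 10.7 degrees, less where a joint would pass 70% of its speed; a pose out of reach is approached as far as the arm can. A call with a gripper value outside its range is refused whole. "grip" is the finger opening in mm, from 0 to 87.6, set as the call begins (left out, the last holds). The fingers move at their own pace and stop on an object; "squeeze" is the grip in N (left out, the last holds). Time passes only in rows, so rows that repeat a pose let the fingers close. It gives the time, the measured TCP pose, the force, the opening and the grip force at its end, in the units of the state.
- arm.get_state(): the state, without advancing time (a new reading comes with each control period).
- grab_frame(name): name is "side" or "top" or "wrist"; returns a dict with "img" (420x560x3 uint8, red, green, blue), "vfov" (degrees; the focal length in pixels is half the picture's height over the tangent of half this angle, whatever the lens; pixels are square), "cx", "cy" (the principal point, pixels), "xyz" and "rotation" of the camera in the world. Camera axes: x right, y down, z forward; pixel columns grow to the right and rows downward; lengths in m; the calibration is good to about 2 mm. A picture is of the moment at which its call begins. There is no depth.
- arm.job_done(): hands the job in; it is judged then, once.
The state is a dict: "t": time; "q": joint angles; "qd": joint speeds; "joint_efforts": joint torques, N m; "eef_pos": TCP position; "ee_rot": TCP orientation; "force": force on the tool from outside, world axes, zero at the start; "moment": the same for the moment, N m; "width": finger opening in m; "gripper_force": force on a finger pad.
Only numpy, scipy, OpenCV 4.12 (cv2) and the standard library are available. Lean on these libraries where they do the work, as an engineer would, in place of code of your own. Each camera call takes 0.05 s, during which the arm holds its last target. There are 200 camera calls.

## Working session

There is one attempt and no reset: what is moved stays moved. The work goes in short steps, Python scripts to look and compute and a tool call to move; the robot and the scene stay as the last step left them, time stands still between calls to the robot, and variables do not carry over. Pictures are saved under pics/ and viewed, at most 10 in all, crops included, and the job is handed in when it is done.

Besides the shell and the picture viewer there is one more tool, called after "Call:" by a JSON object that holds its "name" and its "arguments", one argument or row to a line. jog_arm: Moves the arm, as the interface text tells. Its arguments: {"type":"object","properties":{"deltas":{"type":"array"},"grip":{"type":"number"},"squeeze":{"type":"number"}},"required":["deltas"]}

```bash
mkdir -p pics; ls
cat > h.py <<'E'
import numpy as np, cv2, json, pickle
def snap(n,f):
    from station import grab_frame
    d=grab_frame(n); cv2.imwrite(f'pics/{f}.png',d['img'][:,:,::-1]); pickle.dump(d,open(f'pics/{f}.pkl','wb')); return d
def load(f): return pickle.load(open(f'pics/{f}.pkl','rb'))
def K(d):
    h=d['img'].shape[0]; return h/2/np.tan(np.radians(d['vfov'])/2)
def px2w(d,u,v,z):
    f=K(d); r=np.array(d['rotation'])@np.array([(u-d['cx'])/f,(v-d['cy'])/f,1]); c=np.array(d['xyz'])
    return c+r*(z-c[2])/r[2]
def w2px(d,p):
    f=K(d); q=np.array(d['rotation']).T@(np.array(p)-np.array(d['xyz'])); return q[:2]/q[2]*f+[d['cx'],d['cy']]
E
python3 - <<'E'
from h import *
from station import arm
s=arm.get_state(); print({k:np.round(v,3).tolist() for k,v in s.items()})
a=snap('top','top0'); b=snap('side','side0')
for d in(a,b): print(d['vfov'],d['cx'],d['cy'],d['xyz'],np.round(d['rotation'],3).tolist())
cv2.imwrite('pics/both.png',np.vstack([a['img'],b['img']])[:,:,::-1])
E
```

```text
pics
{'t': 0.0, 'q': [1.635, 0.359, 0.011, -0.0, -1.224, -0.288], 'qd': [0.0, -0.001, 0.001, -0.002, 0.0, 0.001], 'joint_efforts': [-0.0, -58.271, 29.306, 6.997, 0.007, -0.0], 'eef_pos': [0.15, 0.658, 0.226], 'ee_rot': [3.14, -0.0, -0.224], 'force': [-0.576, 0.639, -0.197], 'moment': [0.041, -0.023, 0.036], 'gripper_force': 0.0, 'width': 0.088}
46.778344877894554 280.7114202922098 212.09129234415346 [0.4389426  0.08768406 1.1343193 ] [-3.001, -0.005, -1.569]
56.256150490275715 284.2102542555407 205.95912020160335 [ 0.24789417 -0.31919854  0.67197207] [-2.407, 0.006, -0.685]
```

View pics/top0.png

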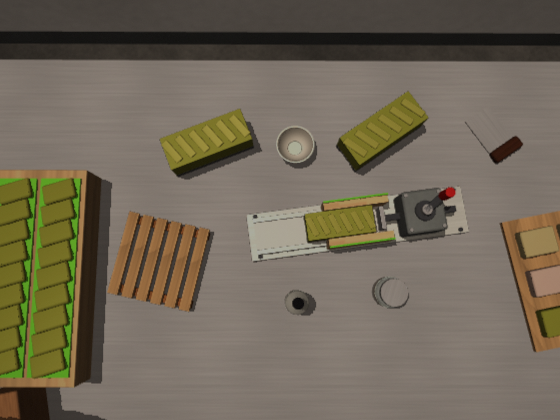

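View pics/side0.png

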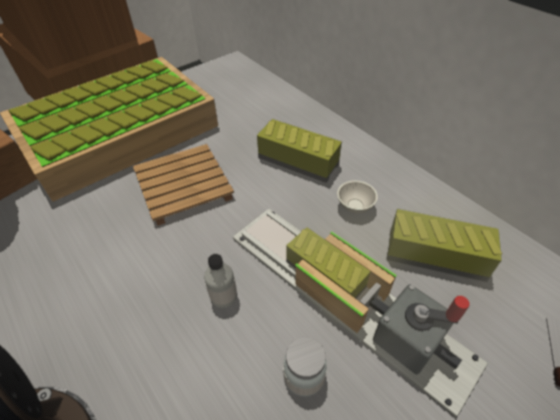

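The top picture shows three loaf-like things: (340,223) in the unmoulder, (207,142) and (383,130), the last two larger and loose. The bars in the tray at the left are a further look-alike. The one in the unmoulder is the loaf. The rack is at (160,260), knob (448,193), dish (296,146), bottle (298,302) and jar (392,292).

Run:
```python
s=open('h.py').read()
s=s.replace("def K(d)","from scipy.spatial.transform import Rotation as Ro\ndef RR(d): return Ro.from_euler('xyz',d['rotation']).as_matrix()\ndef K(d)").replace("np.array(d['rotation'])","RR(d)")
open('h.py','w').write(s)
from h import *
a=load('top0')['img']
c=cv2.resize(a[170:280,240:480],None,fx=3.3,fy=3.3,interpolation=cv2.INTER_CUBIC)
c=np.clip(c.astype(float)*1.4,0,255).astype('uint8')
cv2.imwrite('pics/c1.png',c[:,:,::-1]); print(c.shape)
```

```text
(363, 792, 3)
```

View pics/c1.png

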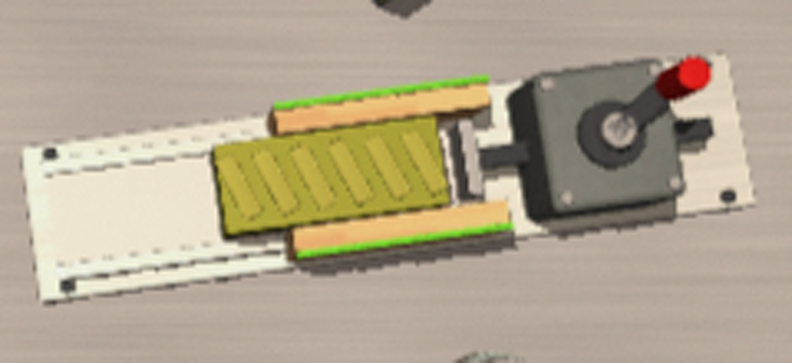

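Run:
```python
from h import *
d=load('top0')
P=lambda x,y,z:px2w(d,240+x/3.3,170+y/3.3,z)[:2]
bed=np.array([P(25,148,.02),P(42,302,.02),P(755,206,.02),P(728,55,.02)]); print('bed',bed.round(3).tolist())
print([np.linalg.norm(bed[i]-bed[(i+1)%4]).round(3) for i in range(4)])
yax=(bed[0]+bed[1]-bed[2]-bed[3]); yax/=np.linalg.norm(yax); th=np.arctan2(yax[1],yax[0])-np.pi/2
print('yaw',th)
xa=np.array([yax[1],-yax[0]])
O=bed.mean(0)+yax*.05; print('O',O,'xax',xa)
tf=lambda p:np.round([(p-O)@xa,(p-O)@yax],4)
for n,x,y,z in [('lf',212,150,.077),('lf2',225,238,.077),('lr',437,118,.077),('lr2',450,203,.077),('wall',272,107,.075),('wall2',275,133,.075),('wall3',290,230,.075),('wall4',297,258,.075),('axis',620,127,.12),('knobtop',694,71,.158),('gb1',512-0+18,78,.092),('gb2',645,62,.092),('gb3',540,218,.092),('gb4',684,195,.092)]: p=P(x,y,z);print(n,p.round(4),tf(p))
# side view
s=load('side0')
for n,u,v,z in[('knobtop',460,300,.158),('axis',421,311,.12)]:
  p=px2w(s,u,v,z)[:2];print('side',n,p.round(4),tf(p))
for n,u,v in [('rackTL',133,213),('TR',211,229),('BL',109,294),('BR',187,309)]: print(n,px2w(d,u,v,.028)[:2].round(3))
```

```text
bed [[0.59, 0.16], [0.483, 0.147], [0.55, -0.351], [0.658, -0.338]]
[np.float64(0.108), np.float64(0.503), np.float64(0.108), np.float64(0.502)]
yaw 0.13519034435259503
O [ 0.56351653 -0.0462108 ] xax [0.99087569 0.13477892]
lf [0.5814 0.0314] [0.0282 0.0745]
lf2 [0.5227 0.0231] [-0.0311  0.0742]
lr [ 0.6033 -0.1191] [ 0.0296 -0.0776]
lr2 [ 0.5463 -0.1263] [-0.0279 -0.0771]
wall [ 0.6108 -0.0091] [0.0519 0.0304]
wall2 [ 0.5932 -0.0109] [0.0342 0.031 ]
wall3 [ 0.5283 -0.0201] [-0.0314  0.0306]
wall4 [ 0.5097 -0.0245] [-0.0504  0.0287]
axis [ 0.591 -0.228] [ 0.0028 -0.1838]
knobtop [ 0.6206 -0.2635] [ 0.0272 -0.223 ]
gb1 [ 0.6279 -0.1784] [ 0.046  -0.1397]
gb2 [ 0.6388 -0.255 ] [ 0.0465 -0.2171]
gb3 [ 0.535  -0.1819] [-0.0465 -0.1306]
gb4 [ 0.5503 -0.2768] [-0.0442 -0.2267]
side knobtop [ 0.6197 -0.2614] [ 0.0267 -0.2208]
side axis [ 0.5854 -0.2304] [-0.0031 -0.1855]
rackTL [0.593 0.422]
TR [0.556 0.242]
BL [0.409 0.468]
BR [0.376 0.292]
```

Run:
```python
from h import *
d=load('top0')['img'];s=load('side0')['img']
c=cv2.resize(s[270:400,360:500],None,fx=4,fy=4,interpolation=cv2.INTER_CUBIC)
t=cv2.resize(d[260:330,265:335],None,fx=3.6,fy=3.6,interpolation=cv2.INTER_CUBIC)
t2=cv2.resize(s[240:320,190:250],(240,268),interpolation=cv2.INTER_CUBIC)
o=np.zeros((520,812,3),'uint8');o[:,:560]=c[:,:560];o[:252,560:812]=t;o[252:520,560:800]=t2
o=o[:,:800];o=np.clip(o.astype(float)*1.4,0,255).astype('uint8')
cv2.imwrite('pics/c2.png',o[:,:,::-1])
```

```text
(no output)
```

View pics/c2.png

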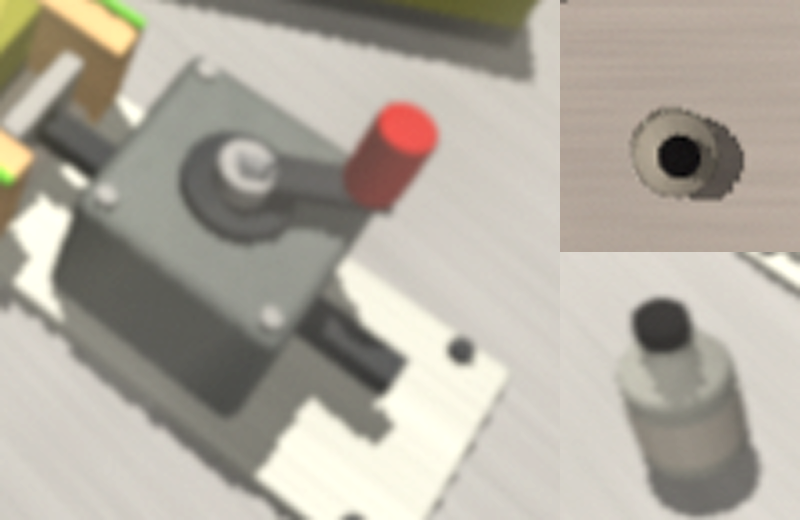

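The crops show the side-view knob top at (462.5,301), the hub bolt at (423,310) and the bottle cap at (215.5,258). The top-view cap is at (298,303.6). Only the loaf in the unmoulder sits between the green-edged walls.

Run:
```python
from h import *
d=load('top0');s=load('side0')
def tri(u1,v1,u2,v2):
    A=[];b=[]
    for D,u,v in((d,u1,v1),(s,u2,v2)):
        f=K(D);r=RR(D)@[(u-D['cx'])/f,(v-D['cy'])/f,1];r/=np.linalg.norm(r);M=np.eye(3)-np.outer(r,r);A.append(M);b.append(M@np.array(D['xyz']))
    x,res,_,_=np.linalg.lstsq(np.vstack(A),np.hstack(b),rcond=None);return x.round(4),np.sqrt(res)
T=lambda x,y:(240+x/3.3,170+y/3.3)
print('bolt',tri(*T(620,127),423,310));print('knobtop',tri(*T(694,71),462.5,301.2));print('cap',tri(298.3,303.6,215.5,258))
for n,u,v,z in[('jar',394,292,.085),('dish',296,146,.04),('cap',298.3,303.6,.125)]:print(n,px2w(d,u,v,z))
for n,u,v,z in[('knobtop',462.5,301.2,.158),('bolt',423,310,.12)]:print('side',n,px2w(s,u,v,z))
```

```text
bolt (array([ 0.5922, -0.2301,  0.1143]), array([0.00067187]))
knobtop (array([ 0.6211, -0.2644,  0.1569]), array([0.00076701]))
cap (array([0.3938, 0.0468, 0.127 ]), array([0.00111038]))
jar [ 0.41581395 -0.15902853  0.085     ]
dish [0.74901323 0.0477187  0.04      ]
cap [0.39298092 0.04704709 0.125     ]
side knobtop [ 0.62082115 -0.26485336  0.158     ]
side bolt [ 0.58913348 -0.23130179  0.12      ]
```

Call:
{"name": "jog_arm", "arguments": {
  "deltas": [
    [[0.87,0.56,0,1.74],[1.75,1.13,0,3.48],[2.62,1.7,0,5.2],[3.5,2.26,0,6.95],[4.37,2.83,0,8.7],[5.25,3.4,0,10.4],[6.1,3.96,0,12.2],[7.0,4.52,0,13.9]]
  ],
  "grip": 60,
  "squeeze": 55
}}

```text
t: 1.1
eef_pos: [0.4993, 0.2996, 0.2265]
ee_rot: [3.142, 0.0, -1.441]
force: [1.1, 0.0, -0.2]
width: 0.0599
gripper_force: 0.0
```

Call:
{"name": "jog_arm", "arguments": {
  "deltas": [
    [[1.03,-0.08,0,0],[2.06,-0.16,0,0],[3.09,-0.25,0,0],[4.1,-0.33,0,0],[5.15,-0.41,0,0],[6.2,-0.49,0,0],[7.2,-0.57,0,0],[8.2,-0.65,0,0]]
  ]
}}

```text
t: 2.1
eef_pos: [0.6028, -0.1831, 0.2263]
ee_rot: [3.141, 0.0, -1.437]
force: [1.3, 1.3, 0.3]
width: 0.0595
gripper_force: 0.0
```

Call:
{"name": "jog_arm", "arguments": {
  "deltas": [
    [[0.7,-0.06,0.2,0],[1.2,-0.1,0.4,0],[1.39,-0.11,0.5,0],[1.39,-0.11,0.5,0]]
  ]
}}

```text
t: 2.6
eef_pos: [0.6199, -0.2631, 0.1955]
ee_rot: [3.14, 0.001, -1.438]
force: [0.1, -0.3, 0.8]
width: 0.06
gripper_force: 0.0
```

Run:
```python
from h import *
from station import arm
s=arm.get_state(); print(s['t'],np.round(s['eef_pos'],4),s['ee_rot'],s['force'],np.round(s['q'],2))
w=snap('wrist','w1'); t=snap('side','s1')
print(w['xyz'],w['rotation'],w['vfov'])
p=s['eef_pos']
print('knobtop pred wrist',w2px(w,[.6209,-.2645,.158]),'axis .118',w2px(w,[.5905,-.2303,.118]))
o=np.hstack([w['img'],t['img'][180:420,320:560].repeat(1,0)[:240] if 0 else cv2.resize(t['img'][180:420,380:520],(245,420))])[:,:800]
cv2.imwrite('pics/c3.png',o[:,:,::-1])
```

```text
2.6 [ 0.6199 -0.2631  0.1955] [ 3.13986665e+00  6.89003266e-04 -1.43784980e+00] [ 0.13971036 -0.31994528  0.75773943] [-0.11  0.38 -0.03 -0.   -1.16  0.25]
[ 0.62869405 -0.3322298   0.35401186] [ 2.87988527e+00 -4.07360154e-04 -3.00858929e+00] 64.29377890577119
knobtop pred wrist [282.65753856 236.71661863] axis .118 [316.53058972 266.4694924 ]
```

View pics/c3.png

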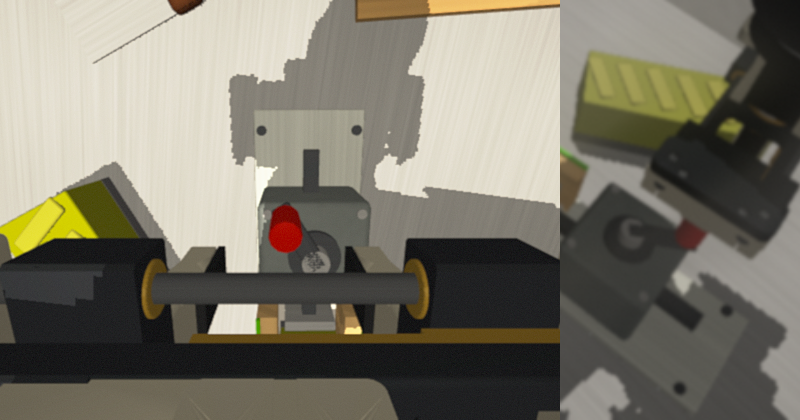

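The wrist view shows the knob top at (286,236) and the bolt at (316,262), within 4 px of prediction, so I descend and grip.

Call:
{"name": "jog_arm", "arguments": {
  "deltas": [
    [[0,0,0.5,0],[0,0,0.9,0],[0,0,1.15,0],[0,0,1.22,0],[0,0,1.22,0]]
  ]
}}

```text
t: 3.32
eef_pos: [0.6209, -0.2627, 0.124]
ee_rot: [-3.141, -0.0, -1.436]
force: [-0.7, 0.2, -0.1]
width: 0.0602
gripper_force: 0.0
```

Call:
{"name": "jog_arm", "arguments": {
  "deltas": [
    [[0,0,0,0],[0,0,0,0],[0,0,0,0],[0,0,0,0],[0,0,0,0]]
  ],
  "grip": 15
}}

```text
t: 3.95
eef_pos: [0.6204, -0.2629, 0.1235]
ee_rot: [3.141, -0.0, -1.437]
force: [0.2, -0.1, 1.2]
width: 0.0214
gripper_force: 55.0
```

```bash
cat >> h.py <<'E'
def arc(c,p,step,n,r=.045,yaw=-1.437):
    c=np.array(c);p=np.array(p);v=p-c;a=np.arctan2(v[1],v[0]);R=[]
    X=np.array([np.cos(yaw),np.sin(yaw)]);Y=np.array([np.sin(yaw),-np.cos(yaw)])
    for k in range(1,n+1):
        b=a-np.radians(step)*k;dd=c+r*np.array([np.cos(b),np.sin(b)])-p
        R.append([round(dd@X/.06,3),round(dd@Y/.06,3),0,0])
    print('ang',np.degrees(a),'rad',np.hypot(*v));print(R);return R
E
python3 -c "
from h import *
arc([.5896,-.2304],[.6205,-.2628],30,8)"
```

```text
ang -46.35746584453056 rad 0.04477242454904583
[[np.float64(0.142), np.float64(0.36), 0, 0], [np.float64(0.081), np.float64(0.744), 0, 0], [np.float64(-0.163), np.float64(1.045), 0, 0], [np.float64(-0.526), np.float64(1.184), 0, 0], [np.float64(-0.909), np.float64(1.123), 0, 0], [np.float64(-1.211), np.float64(0.879), 0, 0], [np.float64(-1.35), np.float64(0.516), 0, 0], [np.float64(-1.289), np.float64(0.133), 0, 0]]
```

Call:
{"name": "jog_arm", "arguments": {
  "deltas": [
    [[0.14,0.36,0,0],[0.08,0.74,0,0],[-0.16,1.04,0,0]]
  ]
}}

```text
t: 4.32
eef_pos: [0.5583, -0.2608, 0.1234]
ee_rot: [-3.137, 0.001, -1.438]
force: [16.1, 14.1, -5.8]
width: 0.0211
gripper_force: 55.0
```

```bash
python3 -c "
from h import *
from station import arm
s=arm.get_state();print(s['t'],np.round(s['eef_pos'],4),np.round(s['force'],1),np.round(s['moment'],2),s['width'])
arc([.5896,-.2304],[.6205,-.2628],30,3)"
```

```text
4.325 [ 0.5583 -0.2608  0.1234] [16.1 14.1 -5.8] [ 5.27 -5.92  0.03] 0.021093370206623392
ang -46.35746584453056 rad 0.04477242454904583
[[np.float64(0.142), np.float64(0.36), 0, 0], [np.float64(0.081), np.float64(0.744), 0, 0], [np.float64(-0.163), np.float64(1.045), 0, 0]]
```

```bash
python3 -c "
from h import *
p=np.array([.6205,-.2628]);yaw=-1.437
X=np.array([np.cos(yaw),np.sin(yaw)]);Y=np.array([np.sin(yaw),-np.cos(yaw)])
p=p+.06*(-.16*X+1.04*Y);print(p)
arc([.5904,-.2293],p,30,8)"
```

```text
[ 0.55737708 -0.2616098 ]
ang -135.62537092813187 rad 0.04619996522400304
[[np.float64(-0.373), np.float64(0.128), 0, 0], [np.float64(-0.757), np.float64(0.072), 0, 0], [np.float64(-1.062), np.float64(-0.169), 0, 0], [np.float64(-1.205), np.float64(-0.53), 0, 0], [np.float64(-1.149), np.float64(-0.914), 0, 0], [np.float64(-0.909), np.float64(-1.219), 0, 0], [np.float64(-0.548), np.float64(-1.362), 0, 0], [np.float64(-0.164), np.float64(-1.306), 0, 0]]
```

Call:
{"name": "jog_arm", "arguments": {
  "deltas": [
    [[-0.37,0.13,0,0],[-0.76,0.07,0,0],[-1.06,-0.17,0,0],[-1.2,-0.53,0,0]]
  ]
}}

```text
t: 4.82
eef_pos: [0.5753, -0.1864, 0.1233]
ee_rot: [3.134, 0.0, -1.437]
force: [-8.5, -8.8, 2.8]
width: 0.0211
gripper_force: 55.0
```

```bash
cat >> h.py <<'E'
yaw=-1.437
X=np.array([np.cos(yaw),np.sin(yaw)]);Y=np.array([np.sin(yaw),-np.cos(yaw)])
def nxt(p,a,b): p=np.array(p)+.06*(a*X+b*Y); print('cmd',p.round(5)); return p
def ft(c):
    from station import arm
    s=arm.get_state();v=np.array(s['eef_pos'][:2])-c;r=np.hypot(*v);u=v/r;t=np.array([u[1],-u[0]]);F=np.array(s['force'][:2])
    print('t',s['t'],'r',r.round(4),'ang',np.degrees(np.arctan2(v[1],v[0])).round(1),'Fr',(F@u).round(1),'Ft',(F@t).round(1),'Fz',round(s['force'][2],1))
E
python3 -c "
from h import *
C=[.5904,-.2293]
p=nxt([.55738,-.26161],-1.2,-.53);ft(C)
arc(C,p,30,8)"
```

```text
cmd [ 0.57929 -0.18601]
t 4.825 r 0.0455 ang 109.4 Fr -5.5 Ft -10.9 Fz 2.8
ang 104.39282023920623 rad 0.0446912128585349
[[np.float64(0.051), np.float64(-0.384), 0, 0], [np.float64(0.291), np.float64(-0.688), 0, 0], [np.float64(0.652), np.float64(-0.832), 0, 0], [np.float64(1.036), np.float64(-0.776), 0, 0], [np.float64(1.341), np.float64(-0.536), 0, 0], [np.float64(1.485), np.float64(-0.175), 0, 0], [np.float64(1.429), np.float64(0.209), 0, 0], [np.float64(1.188), np.float64(0.514), 0, 0]]
```

Call:
{"name": "jog_arm", "arguments": {
  "deltas": [
    [[0.05,-0.38,0,0],[0.29,-0.69,0,0],[0.65,-0.83,0,0],[1.04,-0.78,0,0],[1.34,-0.54,0,0],[1.48,-0.18,0,0],[1.43,0.21,0,0],[1.19,0.51,0,0]]
  ]
}}

```text
t: 5.82
eef_pos: [0.5605, -0.2624, 0.1236]
ee_rot: [-3.137, -0.002, -1.437]
force: [13.8, 0.7, -7.1]
width: 0.0215
gripper_force: 55.0
```

```bash
python3 -c "
from h import *
C=[.5904,-.2293]
ft(C)
p=nxt([.57929,-.18601],1.19,.51)
print(p-C)
arc(C,p,17,8)"
```

```text
t 5.825 r 0.0446 ang -132.1 Fr -9.8 Ft -9.8 Fz -7.1
cmd [ 0.55849 -0.26085]
[-0.03191194 -0.03155383]
ang -135.32328388361282 rad 0.04487779010979399
[[np.float64(-0.194), np.float64(0.107), 0, 0], [np.float64(-0.411), np.float64(0.152), 0, 0], [np.float64(-0.632), np.float64(0.13), 0, 0], [np.float64(-0.836), np.float64(0.046), 0, 0], [np.float64(-1.008), np.float64(-0.095), 0, 0], [np.float64(-1.13), np.float64(-0.28), 0, 0], [np.float64(-1.193), np.float64(-0.493), 0, 0], [np.float64(-1.191), np.float64(-0.714), 0, 0]]
```

```bash
python3 -c "
from h import *
C=np.array([.5904,-.2293]);p=np.array([.55849,-.26085]);a=np.radians(-135.3);tot=450
for i in range(13):
    R=[]
    for k in (1,2,3):
        a-=np.radians(17);q=C+.045*np.array([np.cos(a),np.sin(a)])-p
        R.append([float(round(q@X/.06,2)),float(round(q@Y/.06,2)),0,0])
    p=p+.06*(R[-1][0]*X+R[-1][1]*Y);tot+=51
    print(i,tot,round(tot/360,2),R,'t',np.round([np.sin(a),-np.cos(a)],2),p.round(4))
"
```

```text
0 501 1.39 [[-0.19, 0.11, 0, 0], [-0.41, 0.15, 0, 0], [-0.63, 0.13, 0, 0]] t [0.11 0.99] [ 0.5457 -0.2244]
1 552 1.53 [[-0.21, -0.08, 0, 0], [-0.38, -0.23, 0, 0], [-0.5, -0.41, 0, 0]] t [0.84 0.54] [ 0.5661 -0.1914]
2 603 1.68 [[-0.06, -0.21, 0, 0], [-0.06, -0.43, 0, 0], [0.01, -0.65, 0, 0]] t [ 0.95 -0.31] [ 0.6048 -0.1868]
3 654 1.82 [[0.12, -0.18, 0, 0], [0.29, -0.32, 0, 0], [0.5, -0.4, 0, 0]] t [ 0.35 -0.94] [ 0.6326 -0.2133]
4 705 1.96 [[0.22, -0.02, 0, 0], [0.44, 0.03, 0, 0], [0.63, 0.14, 0, 0]] t [-0.5  -0.86] [ 0.6293 -0.2519]
5 756 2.1 [[0.15, 0.16, 0, 0], [0.25, 0.36, 0, 0], [0.29, 0.58, 0, 0]] t [-0.99 -0.15] [ 0.5972 -0.2738]
6 807 2.24 [[-0.03, 0.22, 0, 0], [-0.12, 0.42, 0, 0], [-0.27, 0.59, 0, 0]] t [-0.74  0.67] [ 0.5599 -0.2625]
7 858 2.38 [[-0.19, 0.11, 0, 0], [-0.4, 0.17, 0, 0], [-0.62, 0.16, 0, 0]] t [0.06 1.  ] [ 0.5454 -0.2269]
8 909 2.52 [[-0.21, -0.07, 0, 0], [-0.39, -0.21, 0, 0], [-0.52, -0.38, 0, 0]] t [0.81 0.58] [ 0.5639 -0.1929]
9 960 2.67 [[-0.08, -0.21, 0, 0], [-0.09, -0.44, 0, 0], [-0.03, -0.65, 0, 0]] t [ 0.96 -0.26] [ 0.6023 -0.1859]
10 1011 2.81 [[0.11, -0.19, 0, 0], [0.28, -0.34, 0, 0], [0.48, -0.43, 0, 0]] t [ 0.4  -0.92] [ 0.6317 -0.211 ]
11 1062 2.95 [[0.22, -0.03, 0, 0], [0.44, 0.01, 0, 0], [0.64, 0.11, 0, 0]] t [-0.46 -0.89] [ 0.6303 -0.25  ]
12 1113 3.09 [[0.16, 0.15, 0, 0], [0.27, 0.34, 0, 0], [0.32, 0.56, 0, 0]] t [-0.98 -0.2 ] [ 0.5995 -0.2735]
```

Call:
{"name": "jog_arm", "arguments": {
  "deltas": [
    [[-0.19,0.11,0,0],[-0.41,0.15,0,0],[-0.63,0.13,0,0]]
  ]
}}

```text
t: 6.2
eef_pos: [0.5459, -0.226, 0.1235]
ee_rot: [-3.141, -0.002, -1.437]
force: [4.7, -10.0, -6.2]
width: 0.0211
gripper_force: 55.0
```

Call:
{"name": "jog_arm", "arguments": {
  "deltas": [
    [[-0.21,-0.08,0,0],[-0.38,-0.23,0,0],[-0.5,-0.41,0,0]]
  ]
}}

```text
t: 6.58
eef_pos: [0.5635, -0.1929, 0.1233]
ee_rot: [3.136, -0.001, -1.437]
force: [-6.0, -8.4, 1.6]
width: 0.021
gripper_force: 55.0
```

Call:
{"name": "jog_arm", "arguments": {
  "deltas": [
    [[-0.06,-0.21,0,0],[-0.06,-0.43,0,0],[0.01,-0.65,0,0]]
  ]
}}

```text
t: 6.95
eef_pos: [0.6022, -0.1855, 0.1233]
ee_rot: [3.137, 0.003, -1.437]
force: [-7.9, 7.5, 7.4]
width: 0.0212
gripper_force: 55.0
```

Call:
{"name": "jog_arm", "arguments": {
  "deltas": [
    [[0.12,-0.18,0,0],[0.29,-0.32,0,0],[0.5,-0.4,0,0]]
  ]
}}

```text
t: 7.32
eef_pos: [0.6324, -0.2116, 0.1233]
ee_rot: [3.141, 0.003, -1.436]
force: [-2.7, 10.2, 5.4]
width: 0.0213
gripper_force: 55.0
```

Call:
{"name": "jog_arm", "arguments": {
  "deltas": [
    [[0.22,-0.02,0,0],[0.44,0.03,0,0],[0.63,0.14,0,0]]
  ]
}}

```text
t: 7.7
eef_pos: [0.6305, -0.2504, 0.1234]
ee_rot: [-3.139, 0.002, -1.436]
force: [1.5, 9.3, 1.8]
width: 0.0208
gripper_force: 55.0
```

Call:
{"name": "jog_arm", "arguments": {
  "deltas": [
    [[0.15,0.16,0,0],[0.25,0.36,0,0],[0.29,0.58,0,0]]
  ]
}}

```text
t: 8.07
eef_pos: [0.5998, -0.2732, 0.1236]
ee_rot: [-3.136, -0.0, -1.436]
force: [9.0, 6.6, -3.2]
width: 0.0213
gripper_force: 55.0
```

Call:
{"name": "jog_arm", "arguments": {
  "deltas": [
    [[-0.03,0.22,0,0],[-0.12,0.42,0,0],[-0.27,0.59,0,0]]
  ]
}}

```text
t: 8.45
eef_pos: [0.562, -0.2635, 0.1236]
ee_rot: [-3.137, -0.002, -1.437]
force: [10.2, -2.9, -7.4]
width: 0.0212
gripper_force: 55.0
```

Call:
{"name": "jog_arm", "arguments": {
  "deltas": [
    [[-0.19,0.11,0,0],[-0.4,0.17,0,0],[-0.62,0.16,0,0]]
  ]
}}

```text
t: 8.82
eef_pos: [0.5458, -0.2284, 0.1236]
ee_rot: [-3.141, -0.002, -1.437]
force: [4.6, -10.2, -6.6]
width: 0.021
gripper_force: 55.0
```

Call:
{"name": "jog_arm", "arguments": {
  "deltas": [
    [[-0.21,-0.07,0,0],[-0.39,-0.21,0,0],[-0.52,-0.38,0,0]]
  ]
}}

```text
t: 9.2
eef_pos: [0.5639, -0.1927, 0.1235]
ee_rot: [3.141, -0.0, -1.437]
force: [1.1, -4.7, -1.1]
width: 0.0209
gripper_force: 55.0
```

Call:
{"name": "jog_arm", "arguments": {
  "deltas": [
    [[-0.08,-0.21,0,0],[-0.09,-0.44,0,0],[-0.08,-0.54,0,0],[-0.08,-0.54,0,0]]
  ]
}}

```text
t: 9.7
eef_pos: [0.5962, -0.1841, 0.1234]
ee_rot: [-3.141, -0.0, -1.437]
force: [0.4, -2.0, 2.2]
width: 0.021
gripper_force: 55.0
```

Run:
```python
from h import *
ft([.5904,-.2293])
a=snap('top','top1')['img']; b=load('top0')['img']
c=cv2.resize(a[170:280,240:480],None,fx=3.3,fy=3.3,interpolation=cv2.INTER_CUBIC)
cv2.imwrite('pics/c4.png',np.clip(c.astype(float)*1.4,0,255).astype('uint8')[:,:,::-1])
```

```text
t 9.7 r 0.0456 ang 82.6 Fr -2.0 Ft 0.6 Fz 2.2
```

View pics/c4.png

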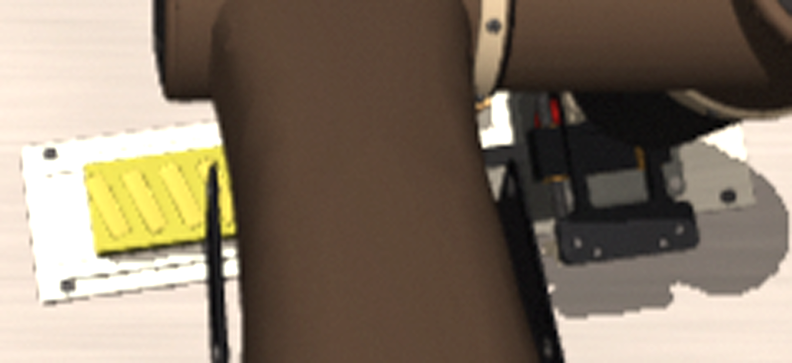

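The loaf front edge is now at crop (85,163)–(98,255), and the force dropped from about 9.7 N to under 2 N. I measure the loaf and release the knob.

Call:
{"name": "jog_arm", "arguments": {
  "deltas": [
    [[0,0,0,0],[0,0,0,0],[0,0,-0.6,0],[0,0,-1.4,0],[0,0,-2,0]]
  ],
  "grip": 70
}}

```text
t: 10.38
eef_pos: [0.5953, -0.1839, 0.2454]
ee_rot: [-3.14, -0.0, -1.437]
force: [0.6, -0.4, -0.7]
width: 0.0655
gripper_force: 0.0
```

Run:
```python
from h import *
d=load('top0')
P=lambda x,y,z:px2w(d,240+x/3.3,170+y/3.3,z)[:2]
O=np.array([.5635,-.0462]);xa=np.array([.9909,.1348]);ya=np.array([-.1348,.9909])
a,b=P(85,163,.077),P(98,255,.077)
m=(a+b)/2;print(a,b,np.linalg.norm(a-b),'front',(m-O)@xa,(m-O)@ya)
c=m-ya*.075;print('centre',c,(c-O)@ya)
from station import arm
s=arm.get_state();print(s['t'],np.round(s['eef_pos'],4),s['width'],np.round(s['force'],1))
```

```text
[0.57247093 0.11590912] [0.51132718 0.10697166] 0.06179349833222234 front -0.00015445389987347793 0.15911766775032632
centre [0.55200905 0.03712289] 0.08411362900032635
10.375 [ 0.5953 -0.1839  0.2454] 0.06548346488930239 [ 0.6 -0.4 -0.7]
```

Call:
{"name": "jog_arm", "arguments": {
  "deltas": [
    [[-0.95,0.06,0,0],[-1.9,0.11,0,0],[-2.85,0.17,0.3,0],[-3.6,0.21,0.9,0],[-3.75,0.22,1.6,0],[-3.75,0.22,2.2,0],[-3.75,0.22,2.4,0],[-3.75,0.22,2.4,0]]
  ],
  "grip": 87.6,
  "squeeze": 40
}}

```text
t: 11.38
eef_pos: [0.5521, 0.037, 0.0993]
ee_rot: [3.141, -0.0, -1.437]
force: [-0.2, -0.0, 0.6]
width: 0.0874
gripper_force: 0.0
```

Run:
```python
from h import *
from station import arm
s=arm.get_state();print(s['t'],np.round(s['eef_pos'],4),s['width'],np.round(s['force'],1))
b=snap('side','s2')['img']; w=snap('wrist','w2')['img']
o=np.hstack([cv2.resize(b[190:340,200:400],(440,330)),cv2.resize(w,(340,255)) if 0 else cv2.copyMakeBorder(cv2.resize(w,(360,270)),0,60,0,0,cv2.BORDER_CONSTANT)])
cv2.imwrite('pics/c5.png',np.clip(o*1.3,0,255).astype('uint8')[:,:,::-1])
```

```text
11.375 [0.5521 0.037  0.0993] 0.08744917702113433 [-0.2 -0.   0.6]
```

View pics/c5.png

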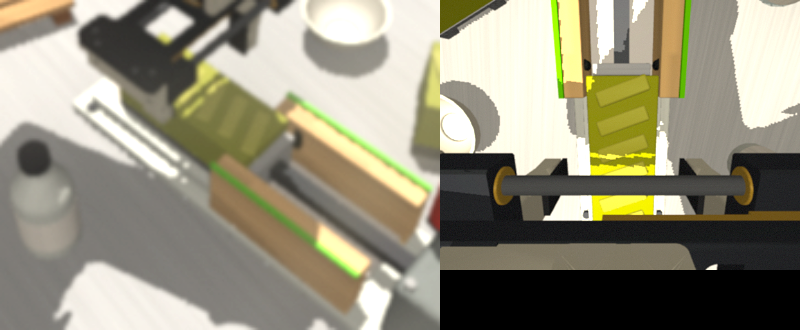

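The loaf (columns 590–660 in the wrist view) sits centred between the fingers, with the bottle clear. I descend and grip.

Call:
{"name": "jog_arm", "arguments": {
  "deltas": [
    [[0,0,0.5,0],[0,0,0.85,0],[0,0,1.05,0],[0,0,1.08,0],[0,0,1.08,0]]
  ]
}}

```text
t: 12.1
eef_pos: [0.5528, 0.0375, 0.0354]
ee_rot: [-3.14, 0.0, -1.437]
force: [0.5, 0.1, 0.2]
width: 0.0878
gripper_force: 0.0
```

Call:
{"name": "jog_arm", "arguments": {
  "deltas": [
    [[0,0,0,0],[0,0,0,0],[0,0,0,0],[0,0,0,0],[0,0,0,0]]
  ],
  "grip": 50
}}

```text
t: 12.72
eef_pos: [0.5525, 0.0374, 0.0348]
ee_rot: [-3.141, 0.0, -1.437]
force: [0.6, 0.4, 2.4]
width: 0.0598
gripper_force: 40.0
```

Call:
{"name": "jog_arm", "arguments": {
  "deltas": [
    [[0,0,-0.1,0],[0,0,-0.3,0],[0,0,-0.6,0],[0,0,-1.0,0],[0,0,-1.5,0],[0,0,-2.0,0],[0,0,-2.0,0]]
  ]
}}

```text
t: 13.6
eef_pos: [0.5526, 0.0375, 0.1569]
ee_rot: [-3.138, 0.001, -1.437]
force: [1.2, -0.7, -5.1]
width: 0.0597
gripper_force: 40.0
```

Call:
{"name": "jog_arm", "arguments": {
  "deltas": [
    [[-0.35,0.03,0,0],[-1.1,0.09,0,0],[-1.95,0.16,0,0],[-2.85,0.23,0,0],[-3.75,0.3,0,0],[-4.6,0.37,0,0],[-5.2,0.41,0,0],[-5.41,0.43,0,0]]
  ]
}}

```text
t: 14.6
eef_pos: [0.4815, 0.3565, 0.1526]
ee_rot: [3.139, -0.002, -1.435]
force: [0.9, -0.5, -5.3]
width: 0.0596
gripper_force: 40.0
```

Call:
{"name": "jog_arm", "arguments": {
  "deltas": [
    [[0,0,0.2,0],[0,0,0.6,0],[0,0,1.0,0],[0,0,1.35,0],[0,0,1.55,0],[0,0,1.65,0],[0,0,1.7,0],[0,0,1.7,0]]
  ]
}}

```text
t: 15.6
eef_pos: [0.4834, 0.3556, 0.0529]
ee_rot: [-3.141, 0.0, -1.437]
force: [-1.0, 0.1, -4.3]
width: 0.0599
gripper_force: 40.0
```

Run:
```python
from h import *
from station import arm
s=arm.get_state();print(s['t'],np.round(s['eef_pos'],4),s['width'],np.round(s['force'],1))
b=snap('side','s3')['img']; t=snap('top','t3')['img']
o=np.hstack([cv2.resize(b[100:260,100:280],(405,360)),cv2.resize(t[190:330,80:235],(395,360))])
cv2.imwrite('pics/c6.png',np.clip(o*1.3,0,255).astype('uint8')[:,:,::-1])
```

```text
15.6 [0.4834 0.3556 0.0529] 0.05986634381456458 [-1.   0.1 -4.3]
```

View pics/c6.png

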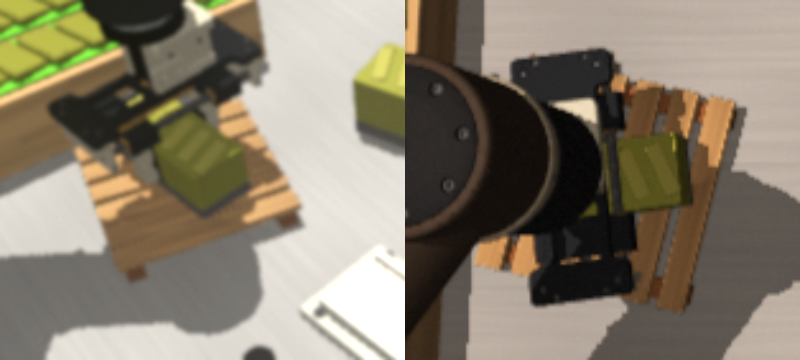

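The loaf hangs upright over the middle of the rack, about 10 mm up. I lower slowly.

Call:
{"name": "jog_arm", "arguments": {
  "deltas": [
    [[0,0,0.03,0],[0,0,0.06,0],[0,0,0.09,0],[0,0,0.12,0],[0,0,0.14,0],[0,0,0.14,0]]
  ]
}}

```text
t: 16.45
eef_pos: [0.4832, 0.3555, 0.044]
ee_rot: [3.141, -0.0, -1.437]
force: [0.7, 0.7, -4.2]
width: 0.0594
gripper_force: 40.0
```

Call:
{"name": "jog_arm", "arguments": {
  "deltas": [
    [[0,0,0.01,0],[0,0,0.02,0],[0,0,0.03,0],[0,0,0.04,0],[0,0,0.04,0]]
  ]
}}

```text
t: 17.08
eef_pos: [0.4832, 0.3556, 0.0429]
ee_rot: [-3.141, 0.0, -1.437]
force: [-4.8, -1.5, 6.5]
width: 0.0599
gripper_force: 40.0
```

Force has turned upward to +6.5 N, so the board is on the rack. I release and rise.

Call:
{"name": "jog_arm", "arguments": {
  "deltas": [
    [[0,0,0,0],[0,0,0,0],[0,0,0,0],[0,0,0,0],[0,0,0,0],[0,0,0,0]]
  ],
  "grip": 87
}}

```text
t: 17.82
eef_pos: [0.4832, 0.3555, 0.0417]
ee_rot: [3.142, -0.0, -1.437]
force: [-0.3, -0.5, -0.3]
width: 0.087
gripper_force: 0.0
```

Call:
{"name": "jog_arm", "arguments": {
  "deltas": [
    [[0,0,-0.2,0],[0,0,-0.6,0],[0,0,-1.2,0],[0,0,-2.0,0],[0,0,-2.6,0],[1.0,0,-2.8,0],[2.0,0,-2.8,0],[2.0,0,-2.8,0]]
  ]
}}

```text
t: 18.82
eef_pos: [0.4992, 0.2335, 0.2113]
ee_rot: [-3.14, 0.001, -1.44]
force: [-0.3, 0.6, 0.6]
width: 0.087
gripper_force: 0.0
```

Run:
```python
from h import *
from station import arm
s=arm.get_state();print(s['t'],np.round(s['eef_pos'],4),s['width'],np.round(s['force'],1))
b=snap('side','s4')['img']; t=snap('top','t4')['img']
o=np.hstack([cv2.resize(b,(400,300)),cv2.resize(t,(400,300))])
cv2.imwrite('pics/c7.png',np.clip(o*1.3,0,255).astype('uint8')[:,:,::-1])
```

```text
18.825 [0.4992 0.2335 0.2113] 0.08701922388196877 [-0.3  0.6  0.6]
```

View pics/c7.png

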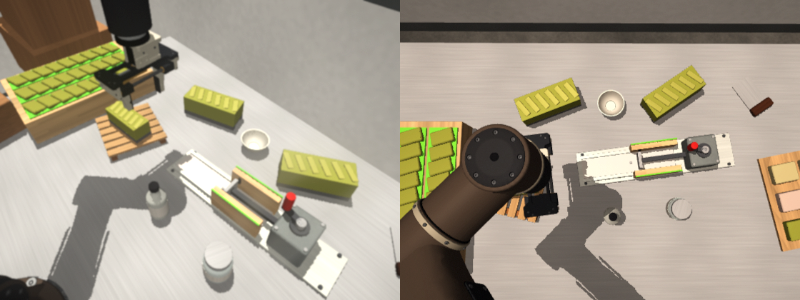

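The loaf stands upright in the middle of the rack at side view (128,122). The jar, bottle and dish have not moved, and the arm is clear.

```bash
python3 -c "
from station import arm
print(arm.job_done())"
```

```text
the job is handed in; nothing more can be done
None
```

The loaf was wound free (the crank force dropped at about 2.4–2.5 turns), lifted with its board, set upright in the middle of the curing rack and released. The jar, bottle and dish were left in place, and the job is handed in; the hand-in call returned no verdict.

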